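Set the sprung paper stop of a punching board to its middle notch and lock it

TASK

Set the sprung paper stop on the grey punching board to its middle notch: push its blue tab with the fingertips past the green middle mark but well short of the red mark, then let go, so that it springs back a little and the stop pin catches it at the green mark. After that, push the orange lock lever right over, toward the hole punch, until it stops. Push only: do not touch the stop pin, do not grip or lift anything, and leave the things around the board where they are.

Things in the scene. Friction and masses are not known exactly. Their poses are not given: they have to be found in the camera images.
- board: Grey fixed punching board 290 x 200 x 10 mm. Origin on its underside at desk height, midway between the long edges, 75 mm from the near edge; x runs along the slide from near edge (-75 mm) to far edge (+215), z up. A black hole punch (81 x 105 x 62 mm) is fixed on it at x = 165, y = 0. A dark bridge, 76 mm wide in y, 16 mm long, spans the slide at x = 40, top 52 mm above the desk.
- paper_stop (a joint): Slide of the paper stop (m), grows along board +x. 0 home (white mark), 0.026 middle notch (green), 0.054 last notch (red), 0.062 end. Spring drives it back: 5 N at 0, 8 N at 0.05; teeth add up to 3 N. One-way ratchet: let go between 0.028 and 0.052 it returns to 0.026 and is caught; below 0.026 it goes home, push again; beyond 0.054 it stays in the last notch for good. Aim for 0.038.
- tab_face (a point): Centre of the near (pushing) face of the paper stop's blue tab; moves with it. Tab: upright plate 46 mm wide (board y), 10 mm thick (x), from 13 to 59 mm above the desk. This point is 36 mm above the desk, at board x = -70 mm when home, y = 0. A pointer on the tab's left (+y) side, 5 mm behind the face, points at the white, green and red lines painted on the board.
- stop_pin: Spring-loaded vertical stop pin (7 mm thick) with a black round head (18 mm wide) above the bridge, at board x = 40, y = 0; head top at 62 mm height, up to 70 mm when a tooth lifts it. It works by itself and is not to be touched. Origin at the pin's lower end.
- lock_lever (a joint): Angle of the lock lever, in rad: 0 = leaning 0.5 rad toward the near edge (unlocked), 1.0 = leaning 0.5 rad toward the hole punch (locked, hard stop). It swings along the board's +x as it is pushed and stays where it is left (about 1 N at its ball). It starts between 0 and 0.15.
- lock_lever_tip (a point): Centre of the orange ball (26 mm) on top of the lock lever; moves with it. The rod, 10 mm thick, turns about an axis along board y at board x = -5, y = -70 mm, 32 mm above the desk; ball centre 60 mm from the axis (85 mm above the desk at both ends of the swing, 92 mm upright). Its grey block is 70 (x) x 50 (y) mm, top 35 mm above the desk.
- glue_stick: Glue stick standing upright on the desk beside the board's left side, white and green, 28 mm diameter, 94 mm tall; origin at the centre of its foot. Leave alone.
- stapler: Red and black stapler lying on the desk beside the board's right side, 150 x 34 x 42 mm; origin at the centre of its underside. Leave alone.
- tape_measure: Yellow tape measure, 60 x 66 x 31 mm, on the desk left of the board's near part; origin at the centre of its underside. Leave alone.
- mug: White mug, 92 mm wide, 95 mm tall, on the desk left of the board's far part; origin at the centre of its underside. Leave alone.

How it is judged (in metres and radians):
On the way, in this order (a step that is already met when the one before it is completed fails the run):
1. the paper stop is pushed past the middle notch (value of joint paper_stop above 0.0275 m and contact force between the fingers and anything else above 0.5 N), for 0.05 s.
2. the paper stop, let go, rests at the middle notch, lever still unlocked (value of joint paper_stop between 0.0225 and 0.029 m and velocity of joint paper_stop between -0.01 and 0.01 m/s and contact force between the fingers and anything else below 0.3 N and value of joint lock_lever below 0.5 rad), for 0.2 s.
3. the lock lever is pushed over to its stop (value of joint lock_lever above 0.88 rad), for 0.1 s.
At the end, for the whole second after the job is handed in: the paper stop rests at the middle notch (22.5 to 29 mm) held by the stop pin, the lock lever is over (0.88 rad or more of 1.0), and glue stick, stapler, tape measure and mug are within 15 mm of where they stood (value of joint paper_stop between 0.0225 and 0.029 m and velocity of joint paper_stop between -0.01 and 0.01 m/s and value of joint lock_lever above 0.88 rad and distance of each of glue_stick, stapler, tape_measure, mug from where it was at the start of the episode below 0.015 m); the robot touches nothing.
It fails at once if the paper stop is driven into the last notch (beyond 54 mm) (value of joint paper_stop above 0.054 m).
It fails at once if the robot touches the stop pin (contact force between any of the fingers, the arm and stop_pin above 1 N).
It fails at once if a thing beside the board is moved (20 mm), lifted or tipped (distance of any of glue_stick, stapler, tape_measure, mug from where it was at the start of the episode above 0.02 m or angle between any of glue_stick, stapler, tape_measure, mug's own z axis and vertical above 0.3 rad).
It also fails if it takes over 51 s, if anything falls off the work surface, if the arm or the gripper's body presses on something with over 40 N, if the wrist force passes 120 N, or if a joint passes its speed limit or range.

ROBOT

A 6-joint arm with a two-finger parallel gripper is mounted at the origin on a cart in front of the work surface, level with it; the furniture and walls round the work are solid. World frame = base frame: x ahead of the robot, y to its left, z up, the work surface at z = 0. Lengths are in m, angles in degrees, forces in N, time in s.
With the tool pointing down it reaches from about 0.275 to 0.775 m from the base axis. Payload 14.6 kg.
Tool frame: the origin (TCP) lies on the centre line of the jaws, within the pads' length; the fingertips stand 8 mm ahead of it and the grasp point (between the pads) lies 11 mm behind it; z points along the fingers, y is the direction in which the jaws open and shut (so a half turn about z gives the same grasp; the last joint's range is limited). The gripper opens to 85 mm and grips with 20 to 120 N. Pads are 22 mm wide; open, the fingers measure 114 mm over their backs; the gripper's body (76 mm by 85 mm) begins 54 mm behind the grasp point. The pads swing forward as they close: fully open they stand 13 mm farther back than shut.
Start: joints at [-75.476, 15.075, -2.767, 72.158, 0, 81.102], TCP at [0.209, -0.482, 0.208] pointing down, gripper open.
Joint ranges: [-151.79, 151.79], [-50.71, 97.33], [-67.44, 78.34], [-121.81, 120.89], [-77.56, 73.72], [-180, 180]. Speed limits (degrees/s): [108.29, 108.29, 147.25, 159.86, 180, 180].

INTERFACE

Orientations are given as a 3x3 rotation matrix whose columns are the frame's x, y, z axes.
In Python, from bench import env, grab_frame, camera_model, hand_in gives the robot as it stands.
- The arm moves only by the tool arm_command, never from a script. Its arguments are lists of equal length, an entry for each row: "xyz": the shift along the world's x, y, z normalised to -1 to 1, where 1 is 250 mm, a list of three; "twist": the turn, a rotation vector about the world's x, y, z normalised to -1 to 1, where 1 is 30 degrees, a list of three; "claw": the gripper command: -1 is fully open, 1 is shut, values between are in proportion. In form: {"xyz": [[x, y, z], ...], "twist": [[ax, ay, az], ...], "claw": [claw, ...]}. A call has 1 to 12 rows; each row is the pose to reach, as a shift and turn from the pose commanded when the call began; what a row does not reach only later rows make up. A row lasts 1/10 s, in which the tool goes at most 50 mm and 8.59 degrees, less where a joint would pass 70% of its speed; a pose out of reach is approached as far as the arm can. A call with a number of a shift or a turn outside -1 to 1 is refused whole. A call with a gripper value outside its range is refused whole. The fingers move at their own pace and stop on an object; "newtons" is the grip in N (left out, the last holds). Time passes only in rows, so rows that repeat a pose let the fingers close. It gives the time, the measured TCP pose, the force and the opening at its end, in the units of the state.
- env.get_state(): the state, without advancing time (a new reading comes with each control period).
- grab_frame(name): name is "side" or "top"; returns (picture, depth): 480x640x3 uint8, red, green, blue; 480x640 float32, m along the optical axis (not along the pixel's ray), 0 where there is no reading.
- camera_model(name): a dict with "K" (3x3 intrinsics, pixels), "extrinsics" (4x4, takes a point from camera to world coordinates). Camera axes: x right, y down, z forward; pixel columns grow to the right and rows downward; lengths in m; the calibration is good to about 2 mm. A picture is of the moment at which its call begins. camera_model takes no time and is no camera call.
- hand_in(): hands the job in, once; it reports no verdict.
The state is a dict: "clock": time; "q": joint angles; "qvel": joint speeds; "effort": joint torques, N m; "ee_pos": TCP position; "tcp_rot": TCP orientation; "force": force on the tool from outside, world axes, zero at the start; "moment": the same for the moment, N m; "width": opening from 0.0 (shut) to 1.0 (fully open).
Only numpy, scipy, OpenCV 4.12 (cv2) and the standard library are available. Lean on these libraries where they do the work, as an engineer would, in place of code of your own. Each camera call takes 0.05 s, during which the arm holds its last target. There are 200 camera calls.

## Working session

There is one attempt and no reset: what is moved stays moved. The work goes in short steps, Python scripts to look and compute and a tool call to move; the robot and the scene stay as the last step left them, time stands still between calls to the robot, and variables do not carry over. Pictures are saved under pics/ and viewed, about 8 in all and at most 12, crops included, and the job is handed in when it is done.

Besides the shell and the picture viewer there is one more tool, called by a JSON object that holds its "name" and its "arguments". arm_command: Moves the arm, as the interface text tells. Its arguments: {"type":"object","properties":{"xyz":{"type":"array","items":{"type":"array","items":{"type":"number"}}},"twist":{"type":"array","items":{"type":"array","items":{"type":"number"}}},"claw":{"type":"array","items":{"type":"number"}},"newtons":{"type":"number"}},"required":["xyz","twist","claw"]}

```bash
mkdir -p pics
python3 - <<'E'
from bench import env, grab_frame, camera_model
import cv2,numpy as np
for n in("top","side"):
    p,d=grab_frame(n); cv2.imwrite(f"pics/{n}0.png",p[:,:,::-1]); np.savez(f"{n}0.npz",p=p,d=d)
    m=camera_model(n); print(n,m["K"].round(1).tolist(),m["extrinsics"].round(3).tolist())
s=env.get_state(); print(s["clock"],s["ee_pos"],s["tcp_rot"],s["width"])
E
```

```text
top [[509.0, 0.0, 320.6], [0.0, 509.0, 239.3], [0.0, 0.0, 1.0]] [[0.029, -0.998, 0.064, 0.557], [-0.999, -0.027, 0.025, -0.094], [-0.023, -0.064, -0.998, 0.924], [0.0, 0.0, 0.0, 1.0]]
side [[452.7, 0.0, 327.1], [0.0, 452.7, 242.0], [0.0, 0.0, 1.0]] [[0.996, -0.041, 0.083, 0.549], [-0.092, -0.5, 0.861, -0.835], [0.006, -0.865, -0.502, 0.51], [0.0, 0.0, 0.0, 1.0]]
0.1 [ 0.2086038  -0.48148383  0.20797021] [[ 9.17614399e-01  3.97471696e-01 -2.57105860e-04]
 [ 3.97471755e-01 -9.17613930e-01  9.37540304e-04]
 [ 1.36721816e-04 -9.62492800e-04 -9.99999527e-01]] 1.0001037022702999
```

View pics/top0.png

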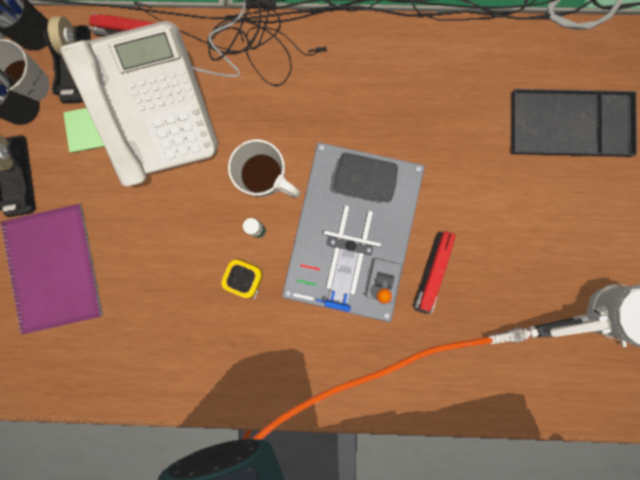

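View pics/side0.png

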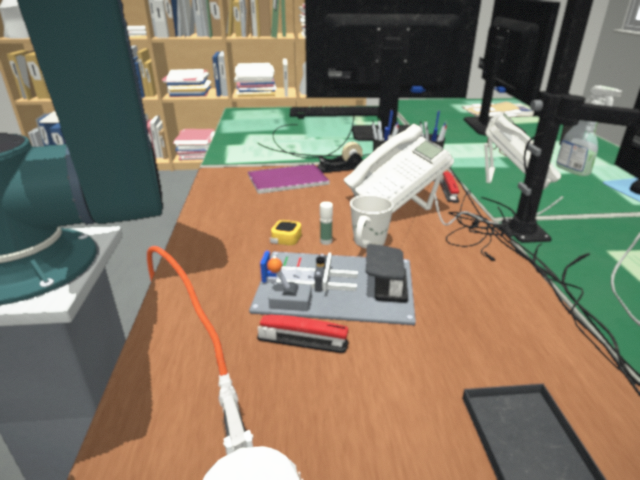

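The top view shows the board with corners near (320,145), (423,166), (390,320) and (284,297), the blue tab at (335,304) and the orange ball at (384,296). In the side view the tab is at (265,267) and the ball at (275,265). Next I'll turn these into world positions.

```bash
cat > h.py <<'E'
import cv2,numpy as np
from bench import camera_model
def ray(n,u,v):
    m=camera_model(n);E=m["extrinsics"];r=E[:3,:3]@np.linalg.inv(m["K"])@[u,v,1.];return E[:3,3],r
def onplane(n,u,v,z):
    o,r=ray(n,u,v);return o+r*(z-o[2])/r[2]
def two(a,b):
    (o,r),(p,s)=ray("top",*a),ray("side",*b)
    t=np.linalg.lstsq(np.c_[r,-s],p-o,rcond=None)[0];A=o+r*t[0];B=p+s*t[1];return (A+B)/2,np.linalg.norm(A-B)
def mask(p,lo,hi,roi):
    h=cv2.cvtColor(p,cv2.COLOR_RGB2HSV);m=cv2.inRange(h,lo,hi);k=np.zeros_like(m);x0,y0,x1,y1=roi;k[y0:y1,x0:x1]=255;return m&k
def blob(m):
    n,l,s,c=cv2.connectedComponentsWithStats(m);i=1+np.argmax(s[1:,4]);return c[i],s[i],(l==i)
BLUE=((100,130,60),(125,255,255));OR=((5,170,130),(16,255,255))
E
python3 - <<'E'
from h import *
t=np.load("top0.npz");s=np.load("side0.npz")
b=mask(t["p"],(0,0,60),(179,60,200),(270,130,440,330));b=cv2.morphologyEx(b,cv2.MORPH_CLOSE,np.ones((15,15)))
c,st,l=blob(b);pts=np.argwhere(l)[:,::-1].astype(np.float32)
w=np.array([onplane("top",*q,0.010)[:2] for q in pts])
r=cv2.minAreaRect((w*1000).astype(np.float32));print(r,cv2.boxPoints(r).tolist(),st)
for n,c_,rt,rs in(("blue",BLUE,(300,280,370,330),(250,245,290,290)),("orange",OR,(365,280,400,310),(262,252,290,278))):
    a,sa,_=blob(mask(t["p"],*c_,rt));e,se,_=blob(mask(s["p"],*c_,rs));print(n,a,sa,e,se,two(a,e))
a,sa,l=blob(mask(t["p"],*BLUE,(300,280,370,330)));print([onplane("top",*q,.059).round(4).tolist() for q in cv2.boxPoints(cv2.minAreaRect(np.argwhere(l)[:,::-1].astype(np.float32)))])
# small crops
cr=cv2.resize(t["p"][270:330,275:400],None,fx=6,fy=6,interpolation=cv2.INTER_CUBIC);cv2.imwrite("pics/c0.png",cr[:,:,::-1])
E
```

```text
Traceback (most recent call last):
  File "h.py", line 6, in onplane
    o,r=ray(n,u,v);return o+r*(z-o[2])/r[2]
        ~~~^^^^^^^
  File "h.py", line 4, in ray
    m=camera_model(n);E=m["extrinsics"];r=E[:3,:3]@np.linalg.inv(m["K"])@[u,v,1.];return E[:3,3],r
ValueError: time passes only in moves, steps and waits
```

```bash
sed -i 's/^def ray/CM={n:camera_model(n) for n in("top","side")}\ndef ray/; s/m=camera_model(n);E/m=CM[n];E/' h.py
python3 - <<'E'
from h import *
t=np.load("top0.npz");s=np.load("side0.npz")
b=mask(t["p"],(0,0,60),(179,60,200),(270,130,440,330));b=cv2.morphologyEx(b,cv2.MORPH_CLOSE,np.ones((15,15)))
c,st,l=blob(b);pts=np.argwhere(l)[:,::-1].astype(np.float32)
w=np.array([onplane("top",*q,0.010)[:2] for q in pts])
r=cv2.minAreaRect((w*1000).astype(np.float32));print(r,cv2.boxPoints(r).tolist(),st)
for n,c_,rt,rs in(("blue",BLUE,(300,280,370,330),(250,245,290,290)),("orange",OR,(365,280,400,310),(262,252,290,278))):
    a,sa,_=blob(mask(t["p"],*c_,rt));e,se,_=blob(mask(s["p"],*c_,rs));print(n,a,sa,e,se,two(a,e))
a,sa,l=blob(mask(t["p"],*BLUE,(300,280,370,330)));print([onplane("top",*q,.059).round(4).tolist() for q in cv2.boxPoints(cv2.minAreaRect(np.argwhere(l)[:,::-1].astype(np.float32)))])
cr=cv2.resize(t["p"][270:330,275:400],None,fx=6,fy=6,interpolation=cv2.INTER_CUBIC);cv2.imwrite("pics/c0.png",cr[:,:,::-1])
E
```

```text
((640.6890869140625, -88.86721801757812), (281.3689880371094, 288.8171691894531), 78.90229797363281) [[471.9015808105469, -199.1248321533203], [755.3179321289062, -254.7171173095703], [809.4765625, 21.390396118164062], [526.0602416992188, 76.98268127441406]] [  270   143   154   179 18027]
blue [336.19473684 303.93157895] [317 292  33  19 190] [265.28742515 267.22754491] [261 252  15  30 167] (array([ 0.50162281, -0.10221986,  0.03260293]), np.float64(0.001515909715887774))
orange [383.69230769 295.48717949] [377 289  14  14 156] [274.28712871 265.08910891] [269 260  12  11 101] (array([ 0.52156102, -0.17889346,  0.08612685]), np.float64(0.00032935440749199454))
[[0.5036, -0.0681, 0.059], [0.5285, -0.0732, 0.059], [0.5174, -0.1285, 0.059], [0.4926, -0.1234, 0.059]]
```

View pics/c0.png

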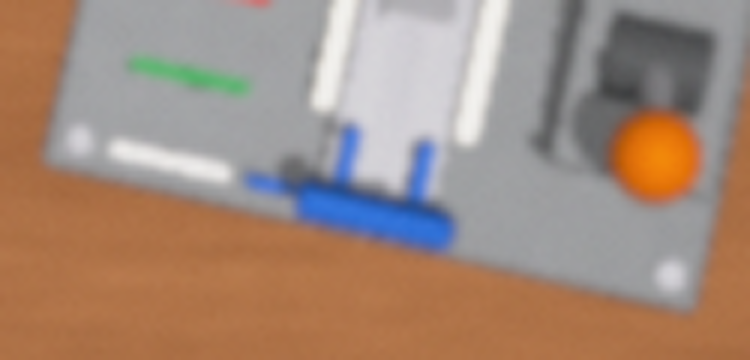

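The crop is 6x with its origin at (275,270). It shows the near board edge running from (282,297) to (390,321). The tab's top near edge runs from (324,305) to (350,311), and the pointer is at the white line.

Run:
```python
from h import *
C=np.array([onplane("top",u,v,.01)[:2] for u,v in((282.5,296.7),(390.5,321.3),(423,165.5),(319.5,144.5))])
print(C.round(4).tolist(),[np.linalg.norm(C[i]-C[i-1]).round(4) for i in range(4)])
B=np.array([[-.075,.1],[-.075,-.1],[.215,-.1],[.215,.1]])
a=B-B.mean(0);c=C-C.mean(0)
th=np.arctan2((a[:,0]*c[:,1]-a[:,1]*c[:,0]).sum(),(a*c).sum());R=np.array([[np.cos(th),-np.sin(th)],[np.sin(th),np.cos(th)]])
o=C.mean(0)-R@B.mean(0);print("yaw",np.degrees(th),"org",o,"x",R[:,0],"y",R[:,1])
loc=lambda p:(R.T@(np.array(p[:2])-o)).round(4)
for u,v in((324.2,305.3),(350,311.3)):p=onplane("top",u,v,.059);print("tab near top",p,loc(p))
print("ball",loc([.5216,-.1789]),"tabcentre blob",loc([.5016,-.1022]))
print("tab home face",o+R@[-.07,0],"ball exp a=0",o+R@[-.005-.06*np.sin(.5),-.07])
for u,v in((276+(0+180)/6-1,270+74/6),(275+172/6,270+160/6)):p=onplane("top",u,v,.01);print("line",loc(p))
```

```text
[[0.511, -0.006], [0.4732, -0.1996], [0.7544, -0.2526], [0.7887, -0.0643]] [np.float64(0.2838), np.float64(0.1972), np.float64(0.2862), np.float64(0.1914)]
yaw -11.076110191439897 org [ 0.56313512 -0.11718192] x [ 0.98137285 -0.19211279] y [0.19211279 0.98137285]
tab near top [ 0.50110665 -0.08178549  0.059     ] [-0.0677  0.0228]
tab near top [ 0.49236847 -0.12554901  0.059     ] [-0.0678 -0.0218]
ball [-0.0289 -0.0685] tabcentre blob [-0.0633  0.0029]
tab home face [ 0.49443902 -0.10373402] ball exp a=0 [ 0.51655064 -0.17939123]
line [-0.0387  0.0654]
line [-0.0641  0.0621]
```

{"name": "arm_command", "arguments": {"xyz": [[0.24,0.385,0],[0.48,0.77,0],[0.48,0.77,0],[0.48,0.77,0],[0.48,0.77,0],[0.48,0.77,0]], "twist": [[0,0,-0.28],[0,0,-0.57],[0,0,-0.57],[0,0,-0.57],[0,0,-0.57],[0,0,-0.57]], "claw": [1,1,1,1,1,1]}}

```text
clock: 0.7
ee_pos: [0.3298, -0.2863, 0.2084]
tcp_rot: [[0.994, 0.114, 0.0], [0.114, -0.994, 0.001], [0.0, -0.001, -1.0]]
force: [-0.3, 0.2, 0.4]
width: 0.006
```

{"name": "arm_command", "arguments": {"xyz": [[0.24,0.385,0],[0.48,0.77,0],[0.48,0.77,0],[0.48,0.77,0],[0.48,0.77,0],[0.48,0.77,0],[0.48,0.77,0]], "twist": [[0,0,-0.28],[0,0,-0.58],[0,0,-0.58],[0,0,-0.58],[0,0,-0.58],[0,0,-0.58],[0,0,-0.58]], "claw": [1,1,1,1,1,1,1]}}

```text
clock: 1.4
ee_pos: [0.4488, -0.0966, 0.2081]
tcp_rot: [[0.982, -0.19, -0.001], [-0.19, -0.982, -0.0], [-0.001, 0.0, -1.0]]
force: [0.4, -0.1, -0.3]
width: -0.003
```

{"name": "arm_command", "arguments": {"xyz": [[0.003,0.008,-0.2],[0.003,0.008,-0.4],[0.003,0.008,-0.6],[0.003,0.008,-0.652],[0.003,0.008,-0.652],[0.003,0.008,-0.652]], "twist": [[0,0,0],[0,0,0],[0,0,0],[0,0,0],[0,0,0],[0,0,0]], "claw": [1,1,1,1,1,1]}}

```text
clock: 2.0
ee_pos: [0.4495, -0.096, 0.046]
tcp_rot: [[0.981, -0.194, 0.0], [-0.194, -0.981, -0.0], [0.0, 0.0, -1.0]]
force: [-0.6, -0.9, -0.3]
width: 0.003
```

```bash
cat > v.py <<'E'
import sys
from h import *
from bench import env,grab_frame
k=sys.argv[1];o=np.array([.5631,-.1172]);R=np.array([[.98137,.19211],[-.19211,.98137]])
T,_=grab_frame("top");S,_=grab_frame("side");s=env.get_state()
print(s["clock"],"tcp board",(R.T@(s["ee_pos"][:2]-o)).round(4),s["ee_pos"].round(4),s["force"].round(2))
a=cv2.resize(T[260:330,270:410],(800,400),interpolation=cv2.INTER_CUBIC);b=cv2.resize(S[225:325,220:420],(800,400),interpolation=cv2.INTER_CUBIC)
cv2.imwrite(f"pics/{k}.png",np.vstack([a[:200*2],b])[:,:,::-1] if 0 else cv2.resize(np.vstack([a,b]),(600,600))[:,:,::-1])
np.savez(k+".npz",T=T,S=S)
E
python3 v.py v1
```

```text
2.1 tcp board [-0.1149 -0.0007] [ 0.4502 -0.0958  0.0467] [ 0.53 -0.07 -0.7 ]
```

View pics/v1.png

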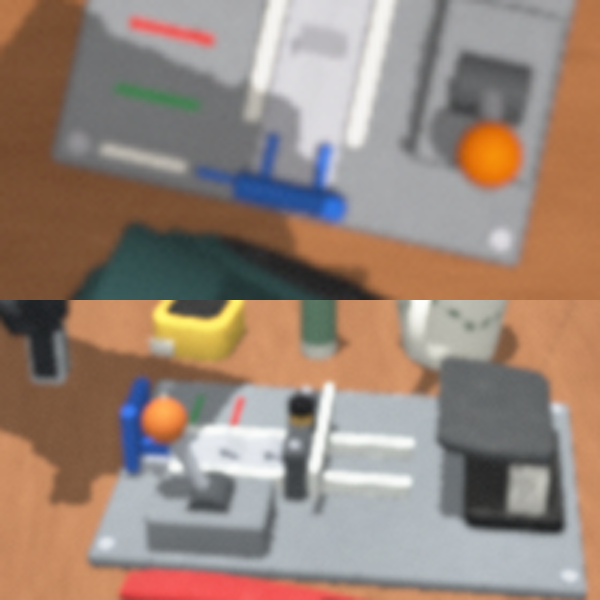

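The fingertips stand clear in front of the tab at the right height; the ball, board and pointer are unobstructed. I'll move up to contact.

{"name": "arm_command", "arguments": {"xyz": [[0.055,-0.0108,0],[0.11,-0.0215,0],[0.118,-0.0231,0],[0.118,-0.0231,0]], "twist": [[0,0,0],[0,0,0],[0,0,0],[0,0,0]], "claw": [1,1,1,1]}}

```text
clock: 2.5
ee_pos: [0.4792, -0.1008, 0.046]
tcp_rot: [[0.981, -0.192, 0.001], [-0.192, -0.981, -0.0], [0.001, 0.0, -1.0]]
force: [0.1, -0.1, 0.4]
width: 0.003
```

{"name": "arm_command", "arguments": {"xyz": [[0.004,-0.0008,0],[0.008,-0.0015,0],[0.008,-0.0015,0]], "twist": [[0,0,0],[0,0,0],[0,0,0]], "claw": [1,1,1]}}

```text
clock: 2.8
ee_pos: [0.4808, -0.1009, 0.0455]
tcp_rot: [[0.981, -0.192, 0.0], [-0.192, -0.981, -0.0], [0.0, 0.0, -1.0]]
force: [0.4, -0.0, -0.2]
width: 0.0
```

{"name": "arm_command", "arguments": {"xyz": [[0.004,-0.0008,0],[0.008,-0.0015,0],[0.008,-0.0015,0]], "twist": [[0,0,0],[0,0,0],[0,0,0]], "claw": [1,1,1]}}

```text
clock: 3.1
ee_pos: [0.4831, -0.1013, 0.0454]
tcp_rot: [[0.981, -0.192, 0.0], [-0.192, -0.981, -0.0], [0.0, -0.0, -1.0]]
force: [-0.5, -0.4, 0.2]
width: 0.004
```

{"name": "arm_command", "arguments": {"xyz": [[0.004,-0.0008,0],[0.008,-0.0015,0],[0.008,-0.0015,0]], "twist": [[0,0,0],[0,0,0],[0,0,0]], "claw": [1,1,1]}}

```text
clock: 3.4
ee_pos: [0.4851, -0.1017, 0.0454]
tcp_rot: [[0.981, -0.192, 0.0], [-0.192, -0.981, -0.0], [0.0, 0.0, -1.0]]
force: [-0.1, -0.9, 0.2]
width: -0.005
```

{"name": "arm_command", "arguments": {"xyz": [[0.004,-0.0008,0],[0.008,-0.0015,0],[0.008,-0.0015,0]], "twist": [[0,0,0],[0,0,0],[0,0,0]], "claw": [1,1,1]}}

```text
clock: 3.7
ee_pos: [0.4871, -0.1021, 0.0454]
tcp_rot: [[0.981, -0.192, 0.0], [-0.192, -0.981, -0.0], [0.0, 0.0, -1.0]]
force: [-1.4, 0.3, 0.2]
width: 0.004
```

{"name": "arm_command", "arguments": {"xyz": [[0.004,-0.0008,0],[0.008,-0.0015,0],[0.008,-0.0015,0]], "twist": [[0,0,0],[0,0,0],[0,0,0]], "claw": [1,1,1]}}

```text
clock: 4.0
ee_pos: [0.4891, -0.1024, 0.0454]
tcp_rot: [[0.981, -0.192, 0.0], [-0.192, -0.981, -0.0], [0.0, 0.0, -1.0]]
force: [-0.2, -0.7, 0.5]
width: 0.002
```

{"name": "arm_command", "arguments": {"xyz": [[0.004,-0.0008,0],[0.008,-0.0015,0],[0.008,-0.0015,0]], "twist": [[0,0,0],[0,0,0],[0,0,0]], "claw": [1,1,1]}}

```text
clock: 4.3
ee_pos: [0.4911, -0.1028, 0.0454]
tcp_rot: [[0.981, -0.192, 0.0], [-0.192, -0.981, -0.0], [0.0, -0.0, -1.0]]
force: [-0.8, 0.0, 0.0]
width: -0.001
```

```bash
python3 v.py v2
```

```text
4.4 tcp board [-0.0736  0.0003] [ 0.491  -0.1028  0.0453] [-0.9   0.19 -0.06]
```

View pics/v2.png

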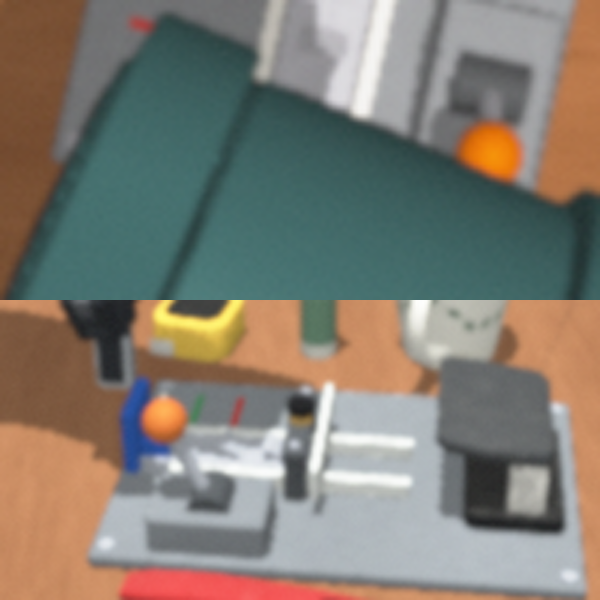

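Side view: the fingertip's lower end is at crop (115,385), apparently above and just left of the tab's top edge (123–148, 380–410). I'll check this against the projected geometry.

Run:
```python
from h import *
from bench import env
print(env.get_state()["width"])
o=np.array([.5631,-.1172]);R=np.array([[.98137,.19211],[-.19211,.98137]])
def pr(p,n="side"):
    m=CM[n];c=np.linalg.inv(m["extrinsics"])@[*p,1];q=m["K"]@c[:3];return (q[:2]/q[2])
def L(x,y,z):return [*(o+R@[x,y]),z]
crop=lambda q:(((q-[220,225])*[3,3])+[0,300]).round(0)
for n,p in dict(tip=(-.0736,0,.0373),tipF=(-.0626,0,.0373),tipB=(-.0846,0,.0373),tabtopL=(-.07,.023,.059),tabtopR=(-.07,-.023,.059),tabbotR=(-.07,-.023,.013),cornerNR=(-.075,-.1,.01)).items(): print(n,crop(pr(L(*p))))
print([ (h,crop(pr(L(-.0736,0,h)))) for h in(.045,.055,.065,.075)])
```

```text
-0.0010966279327641493
tip [120. 422.]
tipF [137. 423.]
tipB [103. 421.]
tabtopL [131. 374.]
tabtopR [114. 413.]
tabbotR [119. 475.]
cornerNR [ 81. 555.]
[(0.045, array([119., 412.])), (0.055, array([118., 398.])), (0.065, array([116., 385.])), (0.075, array([115., 371.]))]
```

Run:
```python
from h import *
from bench import env,grab_frame
S,D=grab_frame("side");T,DT=grab_frame("top")
np.savez("v3.npz",S=S,D=D)
o=np.array([.5631,-.1172]);R=np.array([[.98137,.19211],[-.19211,.98137]])
def P(u,v,D=D,n="side"):
    a,r=ray(n,u,v);p=a+r*D[v,u];return np.r_[R.T@(p[:2]-o),p[2]].round(3)
for u in(250,254,258,262,265,268):
    print(u,[(v,P(u,v).tolist()) for v in(240,246,250,253,256,262,270)])
cv2.imwrite("pics/v3.png",cv2.resize(S[200:290,220:320],None,fx=6,fy=6,interpolation=cv2.INTER_CUBIC)[:,:,::-1])
```

```text
250 [(240, [-0.136, 0.159, -0.001]), (246, [-0.129, 0.132, -0.0]), (250, [-0.124, 0.112, 0.001]), (253, [-0.122, 0.103, -0.001]), (256, [-0.118, 0.09, 0.0]), (262, [-0.113, 0.069, -0.001]), (270, [-0.106, 0.04, -0.001])]
254 [(240, [-0.077, -0.013, 0.101]), (246, [-0.078, -0.013, 0.088]), (250, [-0.079, -0.012, 0.079]), (253, [-0.113, 0.103, 0.0]), (256, [-0.11, 0.092, -0.0]), (262, [-0.104, 0.068, 0.0]), (270, [-0.098, 0.041, -0.001])]
258 [(240, [-0.07, -0.013, 0.101]), (246, [-0.07, -0.014, 0.089]), (250, [0.124, -0.707, 0.51]), (253, [-0.074, -0.006, 0.069]), (256, [-0.101, 0.092, 0.0]), (262, [-0.096, 0.067, 0.001]), (270, [-0.089, 0.039, 0.001])]
262 [(240, [-0.063, -0.009, 0.099]), (246, [-0.065, -0.006, 0.085]), (250, [-0.065, -0.006, 0.076]), (253, [-0.066, -0.004, 0.069]), (256, [-0.093, 0.092, 0.0]), (262, [-0.064, -0.018, 0.058]), (270, [-0.064, -0.021, 0.042])]
265 [(240, [-0.102, 0.16, 0.0]), (246, [-0.063, 0.008, 0.077]), (250, [-0.092, 0.119, -0.0]), (253, [-0.065, 0.012, 0.059]), (256, [-0.063, 0.002, 0.058]), (262, [-0.059, -0.016, 0.057]), (270, [-0.059, -0.02, 0.042])]
268 [(240, [-0.095, 0.161, 0.0]), (246, [-0.09, 0.138, -0.002]), (250, [-0.061, 0.022, 0.06]), (253, [-0.059, 0.011, 0.06]), (256, [-0.058, 0.007, 0.056]), (262, [-0.039, -0.072, 0.094]), (270, [-0.057, -0.006, 0.033])]
```

View pics/v3.png

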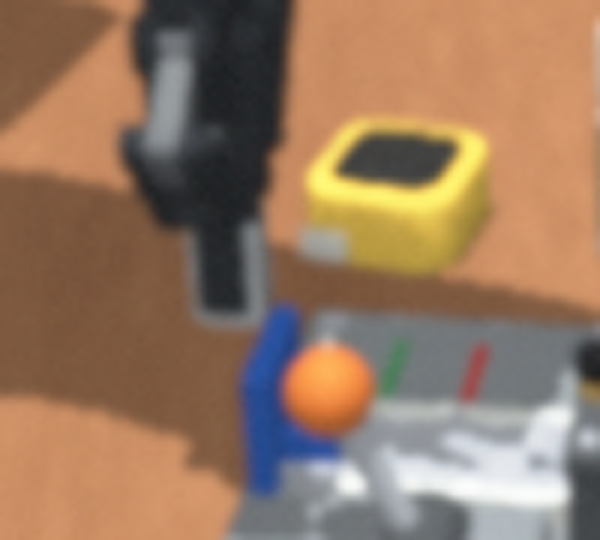

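The depth shows the fingertip's lower end at z≈0.067, about 28 mm higher than the reported pose implies; x and y agree. It's just above the tab, so I'll back off, lower 28 mm and check again.

{"name": "arm_command", "arguments": {"xyz": [[-0.05,0.0098,0],[-0.1,0.0196,0],[-0.1,0.0196,-0.03],[-0.1,0.0196,-0.08],[-0.1,0.0196,-0.112],[-0.1,0.0196,-0.112],[-0.1,0.0196,-0.112]], "twist": [[0,0,0],[0,0,0],[0,0,0],[0,0,0],[0,0,0],[0,0,0],[0,0,0]], "claw": [1,1,1,1,1,1,1]}}

```text
clock: 5.2
ee_pos: [0.466, -0.0979, 0.0173]
tcp_rot: [[0.981, -0.192, -0.0], [-0.192, -0.981, 0.0], [-0.0, -0.0, -1.0]]
force: [0.1, 0.2, 0.4]
width: 0.0
```

Run:
```python
from h import *
from bench import env,grab_frame
S,D=grab_frame("side");s=env.get_state();print(s["ee_pos"].round(4),s["force"].round(2),s["width"])
o=np.array([.5631,-.1172]);R=np.array([[.98137,.19211],[-.19211,.98137]])
E=CM["side"]["extrinsics"];v,u=np.mgrid[200:300,200:290];d=D[200:300,200:290]
c=np.stack([u,v,np.ones_like(u)],-1)@np.linalg.inv(CM["side"]["K"]).T*d[...,None];w=c@E[:3,:3].T+E[:3,3]
b=np.concatenate([(w[...,:2]-o)@R,w[...,2:]],-1)[d>0]
f=b[(b[:,0]<-.072)&(b[:,0]>-.14)&(abs(b[:,1])<.03)&(b[:,2]>.012)&(b[:,2]<.1)]
for z in np.arange(.012,.1,.008):
    g=f[(f[:,2]>=z)&(f[:,2]<z+.008)]
    if len(g):print(z.round(3),len(g),g.min(0).round(3),g.max(0).round(3))
t=b[(abs(b[:,1])<.03)&(b[:,0]>-.072)&(b[:,0]<-.05)&(b[:,2]>.02)&(b[:,2]<.062)];print("tab",t.min(0),t.max(0),len(t))
```

```text
[ 0.4662 -0.0979  0.0175] [ 0.49 -0.33 -0.85] -0.001286869055400121
0.036 16 [-0.109 -0.007  0.04 ] [-0.09  -0.003  0.044]
0.044 32 [-0.111 -0.012  0.044] [-0.087  0.009  0.052]
0.052 48 [-0.109 -0.015  0.052] [-0.088  0.002  0.06 ]
0.06 53 [-0.109 -0.014  0.06 ] [-0.087  0.006  0.068]
0.068 45 [-0.11  -0.016  0.068] [-0.087  0.008  0.076]
0.076 13 [-0.102 -0.016  0.076] [-0.085  0.008  0.084]
0.084 49 [-0.111 -0.03   0.084] [-0.085  0.028  0.092]
0.092 36 [-0.106 -0.03   0.092] [-0.085  0.027  0.1  ]
tab [-0.06767075 -0.02238732  0.02009509] [-0.05014395  0.02472729  0.06051281] 230
```

{"name": "arm_command", "arguments": {"xyz": [[0.04,-0.0078,0],[0.07,-0.0137,0],[0.072,-0.0141,0],[0.072,-0.0141,0]], "twist": [[0,0,0],[0,0,0],[0,0,0],[0,0,0]], "claw": [1,1,1,1]}}

```text
clock: 5.65
ee_pos: [0.4843, -0.1015, 0.0173]
tcp_rot: [[0.981, -0.192, 0.0], [-0.192, -0.981, -0.0], [0.0, -0.0, -1.0]]
force: [0.4, -0.3, 0.2]
width: -0.0
```

{"name": "arm_command", "arguments": {"xyz": [[0.004,-0.0008,0],[0.008,-0.0015,0],[0.008,-0.0015,0]], "twist": [[0,0,0],[0,0,0],[0,0,0]], "claw": [1,1,1]}}

```text
clock: 5.95
ee_pos: [0.4853, -0.1016, 0.0173]
tcp_rot: [[0.981, -0.192, -0.001], [-0.192, -0.981, 0.0], [-0.001, 0.0, -1.0]]
force: [-3.7, 0.5, 2.0]
width: -0.002
```

{"name": "arm_command", "arguments": {"xyz": [[0.004,-0.0008,0],[0.008,-0.0015,0],[0.008,-0.0015,0]], "twist": [[0,0,0],[0,0,0],[0,0,0]], "claw": [1,1,1]}}

```text
clock: 6.25
ee_pos: [0.4875, -0.102, 0.0173]
tcp_rot: [[0.981, -0.192, -0.001], [-0.192, -0.981, 0.0], [-0.001, 0.0, -1.0]]
force: [-4.5, -0.4, 2.9]
width: 0.003
```

{"name": "arm_command", "arguments": {"xyz": [[0.004,-0.0008,0],[0.008,-0.0015,0],[0.008,-0.0015,0]], "twist": [[0,0,0],[0,0,0],[0,0,0]], "claw": [1,1,1]}}

```text
clock: 6.55
ee_pos: [0.4895, -0.1025, 0.0173]
tcp_rot: [[0.981, -0.192, -0.001], [-0.192, -0.981, 0.0], [-0.001, 0.0, -1.0]]
force: [-3.7, 0.4, 3.1]
width: 0.001
```

{"name": "arm_command", "arguments": {"xyz": [[0.025,-0.0049,0],[0.05,-0.0098,0],[0.075,-0.0147,0],[0.1,-0.0196,0],[0.118,-0.0231,0],[0.126,-0.0247,0],[0.126,-0.0247,0]], "twist": [[0,0,0],[0,0,0],[0,0,0],[0,0,0],[0,0,0],[0,0,0],[0,0,0]], "claw": [1,1,1,1,1,1,1]}}

```text
clock: 7.25
ee_pos: [0.5207, -0.1085, 0.0172]
tcp_rot: [[0.981, -0.192, -0.002], [-0.192, -0.981, 0.0], [-0.002, 0.0, -1.0]]
force: [-7.5, -0.2, 4.7]
width: 0.0
```

```bash
cat > tab.py <<'E'
from h import *
from bench import env,grab_frame
S,D=grab_frame("side");s=env.get_state();print(s["clock"],s["ee_pos"].round(4),s["force"].round(2))
o=np.array([.5631,-.1172]);R=np.array([[.98137,.19211],[-.19211,.98137]])
S0=np.load("side0.npz")
for n,p,d in(("home",S0["p"],S0["d"]),("now",S,D)):
    m=mask(p,*BLUE,(250,240,320,295));v,u=np.nonzero(m&(d>0).astype(np.uint8)*255)
    E=CM["side"]["extrinsics"];w=(np.c_[u,v,np.ones(len(u))]@np.linalg.inv(CM["side"]["K"]).T*d[v,u][:,None])@E[:3,:3].T+E[:3,3]
    b=np.c_[(w[:,:2]-o)@R,w[:,2]];b=b[(b[:,2]>.045)&(b[:,2]<.065)&(abs(b[:,1])<.03)];print(n,len(b),np.median(b,0).round(4),np.percentile(b[:,0],[10,90]).round(4))
E
python3 tab.py
```

```text
7.3 [ 0.5207 -0.1085  0.0172] [-8.47  0.16  3.96]
home 81 [-0.0613 -0.0108  0.0575] [-0.0652 -0.0586]
now 67 [-0.0238 -0.0028  0.058 ] [-0.0287 -0.022 ]
```

Travel is about 37 mm by both the arm reading and the depth, so I'm letting go.

{"name": "arm_command", "arguments": {"xyz": [[-0.04,0.0078,0],[-0.08,0.0157,0],[-0.14,0.0274,0],[-0.24,0.047,0],[-0.28,0.0549,0],[-0.28,0.0549,0],[-0.28,0.0549,0],[-0.28,0.0549,0]], "twist": [[0,0,0],[0,0,0],[0,0,0],[0,0,0],[0,0,0],[0,0,0],[0,0,0],[0,0,0]], "claw": [1,1,1,1,1,1,1,1]}}

```text
clock: 8.1
ee_pos: [0.4526, -0.0954, 0.0175]
tcp_rot: [[0.981, -0.192, 0.001], [-0.192, -0.981, -0.0], [0.001, 0.0, -1.0]]
force: [-0.5, -0.2, -0.0]
width: -0.003
```

```bash
python3 tab.py; python3 v.py v4
```

```text
8.15 [ 0.4524 -0.0953  0.0174] [0.08 0.39 0.08]
home 81 [-0.0613 -0.0108  0.0575] [-0.0652 -0.0586]
now 21 [-0.0355  0.0088  0.0584] [-0.0387 -0.0328]
8.25 tcp board [-0.1132  0.0003] [ 0.4521 -0.0951  0.0173] [ 0.08  0.45 -0.3 ]
```

View pics/v4.png

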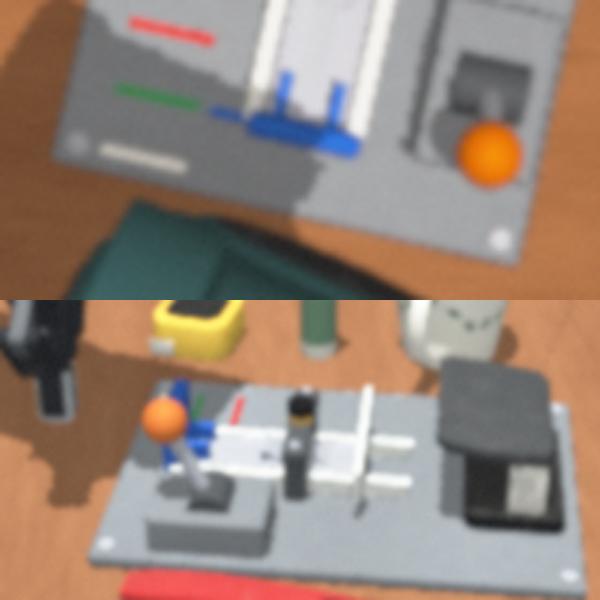

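The stop is at the green mark: the pointer lines up with the green line at crop (210,108), travel is about 26 mm, and the lever is still at the near side. Next I'll raise the fingers and line up behind the ball.

{"name": "arm_command", "arguments": {"xyz": [[0,0,0.134],[0,0,0.134],[-0.0265,-0.135,0.134],[-0.053,-0.27,0.134],[-0.053,-0.27,0.134],[-0.053,-0.27,0.134]], "twist": [[0,0,0],[0,0,0],[0,0,0],[0,0,0],[0,0,0],[0,0,0]], "claw": [1,1,1,1,1,1]}}

```text
clock: 8.85
ee_pos: [0.4382, -0.1628, 0.0505]
tcp_rot: [[0.981, -0.194, -0.0], [-0.194, -0.981, 0.0], [-0.0, -0.0, -1.0]]
force: [0.2, -0.3, -1.1]
width: 0.0
```

{"name": "arm_command", "arguments": {"xyz": [[0.08,-0.0157,0],[0.16,-0.0313,0],[0.236,-0.0462,0],[0.236,-0.0462,0]], "twist": [[0,0,0],[0,0,0],[0,0,0],[0,0,0]], "claw": [1,1,1,1]}}

```text
clock: 9.25
ee_pos: [0.4991, -0.1734, 0.0505]
tcp_rot: [[0.982, -0.191, 0.001], [-0.191, -0.982, -0.0], [0.001, -0.0, -1.0]]
force: [-0.8, -0.7, 1.0]
width: -0.002
```

```bash
python3 v.py v5
```

```text
9.35 tcp board [-0.0544 -0.0675] [ 0.4967 -0.173   0.0504] [-0.03  0.55 -0.28]
```

View pics/v5.png

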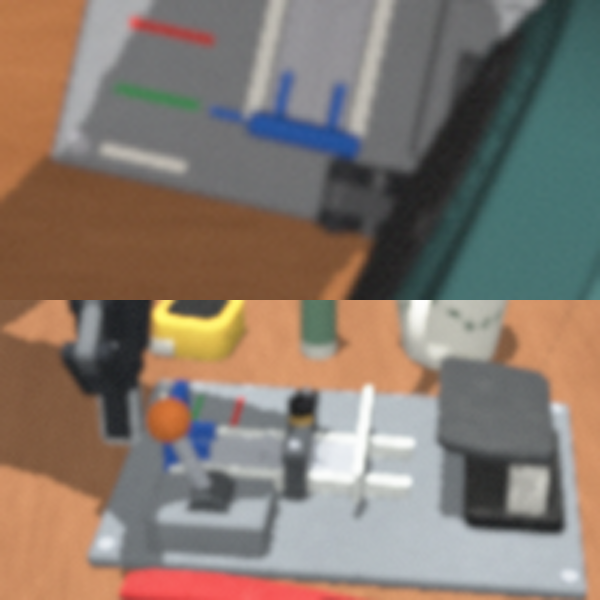

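The finger is level with the ball at crop (168,420) and just behind it, and the stop still sits at green. I'll push the lever now.

{"name": "arm_command", "arguments": {"xyz": [[0.04,-0.0078,0],[0.08,-0.0157,0],[0.12,-0.0235,0],[0.16,-0.0313,0],[0.2,-0.0391,0],[0.208,-0.0407,0],[0.208,-0.0407,0]], "twist": [[0,0,0],[0,0,0],[0,0,0],[0,0,0],[0,0,0],[0,0,0],[0,0,0]], "claw": [1,1,1,1,1,1,1]}}

```text
clock: 10.05
ee_pos: [0.5496, -0.1843, 0.0507]
tcp_rot: [[0.981, -0.192, 0.0], [-0.192, -0.981, 0.0], [0.0, -0.0, -1.0]]
force: [-0.6, -0.1, -0.6]
width: -0.001
```

{"name": "arm_command", "arguments": {"xyz": [[0.008,-0.0016,0],[0.012,-0.0023,0],[0.012,-0.0023,0]], "twist": [[0,0,0],[0,0,0],[0,0,0]], "claw": [1,1,1]}}

```text
clock: 10.35
ee_pos: [0.5516, -0.1846, 0.0508]
tcp_rot: [[0.981, -0.192, -0.001], [-0.192, -0.981, 0.0], [-0.001, -0.0, -1.0]]
force: [-3.9, 0.3, 0.1]
width: 0.004
```

{"name": "arm_command", "arguments": {"xyz": [[0.008,-0.0016,0],[0.008,-0.0016,0],[0.008,-0.0016,0]], "twist": [[0,0,0],[0,0,0],[0,0,0]], "claw": [1,1,1]}}

```text
clock: 10.65
ee_pos: [0.5519, -0.1846, 0.0506]
tcp_rot: [[0.981, -0.192, -0.004], [-0.192, -0.981, 0.001], [-0.004, 0.0, -1.0]]
force: [-14.0, 1.8, 6.3]
width: -0.0
```

The force rose to 14 N with no further motion, so the lever is at its hard stop. I'll retract back and up.

{"name": "arm_command", "arguments": {"xyz": [[-0.08,0.0157,0],[-0.2,0.039,0],[-0.4,0.078,0],[-0.5,0.098,0],[-0.5,0.098,0.15],[-0.5,0.098,0.3],[-0.5,0.098,0.3],[-0.5,0.098,0.3]], "twist": [[0,0,0],[0,0,0],[0,0,0],[0,0,0],[0,0,0],[0,0,0],[0,0,0],[0,0,0]], "claw": [1,1,1,1,1,1,1,1]}}

```text
clock: 11.45
ee_pos: [0.4299, -0.1611, 0.1267]
tcp_rot: [[0.981, -0.192, 0.002], [-0.192, -0.981, -0.001], [0.003, 0.001, -1.0]]
force: [0.5, 0.4, 0.0]
width: -0.0
```

```bash
python3 v.py v6; python3 tab.py
python3 - <<'E'
from h import *
z=np.load("v6.npz");o=np.array([.5631,-.1172]);R=np.array([[.98137,.19211],[-.19211,.98137]])
a=blob(mask(z["T"],*OR,(340,240,420,315)))[0];e=blob(mask(z["S"],*OR,(255,245,330,290)))[0]
p,d=two(a,e);x=(R.T@(p[:2]-o));print("ball",x,p[2],d,"angle",.5+np.arctan2(x[0]+.005,p[2]-.032))
E
```

```text
11.55 tcp board [-0.1233 -0.0683] [ 0.429  -0.1605  0.1253] [ 0.59  0.38 -0.08]
11.6 [ 0.4288 -0.1604  0.1251] [-0.51 -0.44  0.78]
home 81 [-0.0613 -0.0108  0.0575] [-0.0652 -0.0586]
now 91 [-0.0354 -0.0118  0.0567] [-0.0396 -0.0325]
ball [ 0.0246327  -0.06854737] 0.08360545989205828 0.00039884270181089325 angle 1.0212452028641206
```

View pics/v6.png

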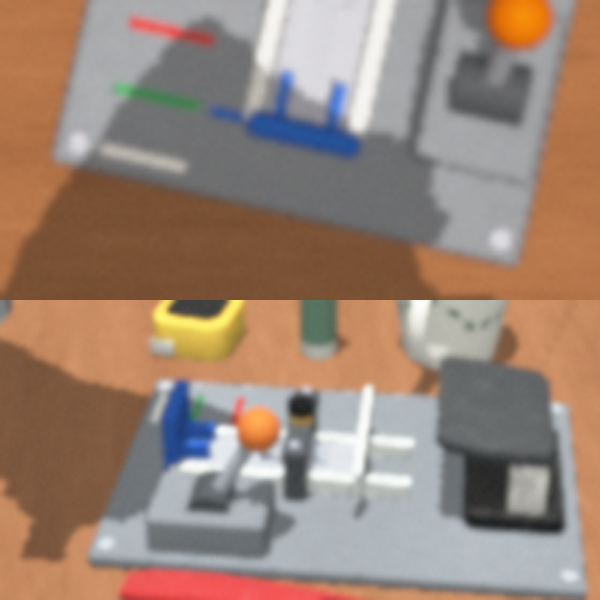

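The final view shows the pointer at the green line, the lever leaning toward the punch at about 1.0 rad, and the robot clear of everything.

```bash
python3 -c "
from bench import hand_in
print(hand_in())"
```

```text
the job is handed in; nothing more can be done
None
```

I set the paper stop to its middle notch, then pushed the lock lever right over to its stop, and handed the job in at about 11.6 s. The hand-in reports no verdict.

- **Paper stop:** I pushed the tab to about 37 mm and let go. It was caught at the green mark, at about 26 mm by the depth image, and was still there in the last check.
- **Lock lever:** I pushed the ball until the force rose to 14 N with no further motion. The last two-camera check gave about 1.02 rad against the nominal 1.0 stop, so it is fully over within measuring error.
- **Surroundings:** the arm ended clear of everything with no contact force. The things beside the board looked undisturbed in the pictures, but I did not measure their positions again.

**Disagreement in the readings:** the cameras put the fingertips about 28 mm higher than the reported tool pose implied. Because of that, my first approach passed just above the tab without touching it. I backed off, lowered the fingers using the depth reading, and made the push from there.

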